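# Open the full bottle of pipe cleaner

## Robot

A 6-joint arm with a two-finger parallel gripper is mounted at the origin on the work surface. World frame = base frame: x ahead of the robot, y to its left, z up, the work surface at z = 0. Lengths are in m, angles in degrees, forces in N, time in s.
With the tool pointing down it reaches from about 0.4 to 0.825 m from the base axis. Payload 7 kg.
Tool frame: the origin (TCP) lies midway between the tips of the shut fingers; the grasp point (between the pads) lies 19 mm behind it; z points along the fingers, y is the line along which they close (so a half turn about z gives the same grasp; the last joint's range is limited). The gripper opens to 88 mm and grips with 3 to 60 N. Pads are 19 mm wide; open, the fingers measure 130 mm over their backs; the gripper's body (78 mm by 193 mm) begins 47 mm behind the grasp point.
Start: joints at [87.21, 20.546, 0.682, 0, -70.136, -16.507], TCP at [0.223, 0.637, 0.227] pointing down, gripper open.
Joint ranges: [-176.03, 176.03], [-82.01, 121.73], [-58.28, 71.71], [-173.87, 95.51], [-174.79, -0.11], [-173.66, 173.66]. Speed limits (degrees/s): [136.94, 136.94, 172.46, 180, 180, 180].

## Interface

Orientations are given as [roll, pitch, yaw] about the fixed x, y, z axes, in that order (R = Rz(yaw) Ry(pitch) Rx(roll)).
In Python, from plant import ctrl, viewer, close_job gives the robot as it stands. The module is installed in compiled form; this text tells all that it offers.
- The arm moves only by the tool step_arm, never from a script. Its argument "moves" is a list that holds one entry, the list of rows, each a list of 5 numbers: the shift along the world's x, y, z in cm, then the turn about the world's z in rad, then the finger opening in cm, from 0 to 8.76. In form: [[[tx, ty, tz, twist, grip], ...]]. A call has 1 to 10 rows; each row shifts and turns the commanded pose from where the row before left it; what a row does not reach is not made up. A row lasts 1/10 s, in which the tool goes at most 50 mm and 8.59 degrees, less where a joint would pass 70% of its speed; a pose out of reach is approached as far as the arm can. A call with a gripper value outside its range is refused whole. The fingers move at their own pace and stop on an object; the grip force is fixed at half the most. Time passes only in rows, so rows that do not move let the fingers close. It gives the time, the measured TCP pose, the force, the opening and the grip force at its end, in the units of the state.
- ctrl.get_obs(): the state, without advancing time (a new reading comes with each control period).
- viewer.snapshot(name): name is "side" or "top" or "wrist"; returns (picture, depth): 400x640x3 uint8, blue, green, red; 400x640 float32, m along the optical axis (not along the pixel's ray), 0 where there is no reading.
- viewer.camera_info(name): a dict with "camera_matrix" (3x3 intrinsics, pixels), "eye" and "orientation" of the camera in the world. Camera axes: x right, y down, z forward; pixel columns grow to the right and rows downward; lengths in m; the calibration is good to about 2 mm. A picture is of the moment at which its call begins: read the wrist's pose just before it. camera_info takes no time and is no camera call; for the wrist camera it gives the pose at the moment of the call.
- close_job(): hands the job in; it is judged then, once.
The state is a dict: "clock": time; "joint_pos": joint angles; "qvel": joint speeds; "tau": joint torques, N m; "tool_pos": TCP position; "orientation": TCP orientation; "force": force on the tool from outside, world axes, zero at the start; "moment": the same for the moment, N m; "opening": finger opening in m; "gripper_force": force on a finger pad.
Only numpy, scipy, OpenCV 4.12 (cv2) and the standard library are available. Lean on these libraries where they do the work, as an engineer would, in place of code of your own. Each camera call takes 0.05 s, during which the arm holds its last target. There are 200 camera calls.

## Task

Two look-alike bottles of pipe cleaner stand in the blue rack on the fitting bench, one full and one nearly empty: lift one or both a little way to feel which is the full one, and set back what you lift, in its pocket. Then open the full one: push its safety cap down, twist it anticlockwise until it is free and lift it off, leaving the bottle standing in the rack. Finish while still holding the cap upright in the gripper, straight above the open bottle and some centimetres clear of its mouth; leave the other bottle closed in its pocket and the coupling, gasket, wrench and nut bin where they lie.

Things in the scene. Friction and masses are not known exactly. Their poses are not given: they have to be found in the camera images.
- rack: blue steel bottle rack screwed to the bench, base plate 92 x 272 mm; origin: centre of its underside on the bench, z up, y along its length. Two square pockets 76 x 76 mm inside with 4 mm walls up to 45 mm above the bench, their centres at y = +68 mm (bottle_a) and y = -68 mm (bottle_b), pocket floor 6 mm above the bench
- bottle_a: white square bottle of pipe cleaner, green label, 72 x 72 mm, 142 mm tall to the rim of its neck; it looks just like bottle_b. One of them is full, the other nearly empty: which one changes from run to run. Origin: centre of its underside, z up. It stands loosely in its pocket (2 mm play on each side, so it turns only about 3 degrees) and lifts out straight up.
- bottle_b: the other bottle, same sizes and origin. With its cap on the full bottle weighs 0.52 to 0.68 kg, the nearly empty one about 0.18 kg.
- cap_a: red ribbed push-and-turn safety cap of bottle_a, 50 mm across, 28 mm tall, 40 g, white disc on top. Origin: centre of its underside (edge of the skirt), z up; closed, it lies 126.5 mm above the bottle's origin. Three lugs inside are hooked in notches of the neck, and a spring lifts the cap; the closed cap carries the bottle when lifted. To open it see mouth_a and mouth_b.
- cap_b: the same kind of cap, on bottle_b; origin, sizes and working as for cap_a
- mouth_a (a point): centre of the rim of bottle_a's neck, 142 mm above the bottle's origin. Opening, 1: press the cap straight down 5 to 6 mm; its spring starts at 3 N and reaches about 11 N, and at 6 mm the skirt meets a bead on the neck (49 mm across, top 120.5 mm above the bottle's origin), a hard stop. Below the bead the shoulders slope away, leaving room for fingertips.
- mouth_b (a point): the same on bottle_b. Opening, 2: with the cap kept down, turn it anticlockwise seen from above by about 62 degrees (55 to 78 will do; a stop is felt at about 82), then lift straight up; 16 mm above the closed place the skirt leaves the rim. Not pressed, it only rattles about 4 degrees either way and must not be forced.
- coupling: blue pipe coupling with three bolts standing on the bench, 140 mm across, 70 mm tall; origin: centre of its underside; a bystander
- gasket: black rubber sealing ring lying flat, 100 mm across, 14 mm thick; origin: centre of its underside; a bystander
- wrench: steel wrench lying on the bench along its own x; a bystander
- nut_bin: small blue open bin with bolts, 150 x 100 mm, 70 mm tall; origin: centre of its underside; a bystander
Things that resemble listed ones, but are neither listed nor needed, are in the scene too. Leave any red look-alike of the bottle_b alone.

How it is judged:
By the outcome, as a careful person would: the job done as asked, in the order asked, and still so for the second after the job is handed in, while the arm keeps its last pose, push and grip.
It also fails if it takes over 45 s, if anything falls off the work surface, if the arm or the gripper's body presses on something with over 40 N, if the wrist force passes 120 N, or if a joint passes its speed limit or range.

## Working session

There is one attempt and no reset: what is moved stays moved. The work goes in short steps, Python scripts to look and compute and a tool call to move; the robot and the scene stay as the last step left them, time stands still between calls to the robot, and variables do not carry over. Pictures are saved under pics/ and viewed, at most 10 in all, crops included, and the job is handed in when it is done.

Besides the shell and the picture viewer there is one more tool, called after "Emit:" as a command line: name --argument value ..., lists and objects as JSON in quotes. step_arm: Moves the arm, as the interface text tells. Its arguments: {"type":"object","properties":{"moves":{"type":"array","items":{"type":"array","items":{"type":"array","items":{"type":"number"}}}}},"required":["moves"]}

```bash
mkdir -p pics; python3 - <<'E'
from plant import ctrl, viewer
import cv2,numpy as np
o=ctrl.get_obs();print(o)
ims=[]
for n in("top","side"):
    p,d=viewer.snapshot(n);np.savez(n+".npz",p=p,d=d);cv2.imwrite(f"pics/{n}0.png",p)
    print(n,viewer.camera_info(n))
E
```

```text
{'clock': 0.0, 'joint_pos': array([ 8.72104185e+01,  2.05912975e+01,  6.32869158e-01, -2.07476814e-02,
       -7.01341218e+01, -1.65082751e+01]), 'qvel': array([ 0.11522945,  0.03103003, -0.04529378, -0.14872763,  0.04986786,
        0.05621947]), 'tau': array([-4.70285122e-04, -5.82717669e+01,  2.93054473e+01,  6.99723065e+00,
        6.97717478e-03, -1.59897422e-04]), 'tool_pos': array([0.22291802, 0.63660985, 0.22561538]), 'orientation': array([ 1.79905722e+02, -7.60110074e-03, -1.93049165e+01]), 'force': array([0.29120957, 0.07614682, 0.15251104]), 'moment': array([-0.0085368 , -0.01992625, -0.02009162]), 'gripper_force': 0.0, 'opening': 0.08797312136637288}
top {'camera_matrix': array([[411.35422669,   0.        , 319.57757974],
       [  0.        , 411.35422669, 199.93148777],
       [  0.        ,   0.        ,   1.        ]]), 'eye': array([ 0.38033565, -0.01756325,  1.21623371]), 'orientation': array([-171.49933986,    1.18188954,  -90.73146814])}
side {'camera_matrix': array([[477.63909587,   0.        , 314.9657333 ],
       [  0.        , 477.63909587, 191.17833076],
       [  0.        ,   0.        ,   1.        ]]), 'eye': array([ 0.44914191, -0.79329384,  1.12134618]), 'orientation': array([-142.21638402,    0.83002189,  -10.1299487 ])}
```

View pics/top0.png

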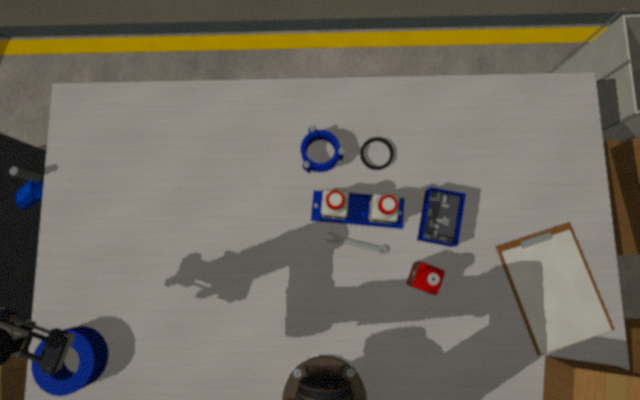

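View pics/side0.png

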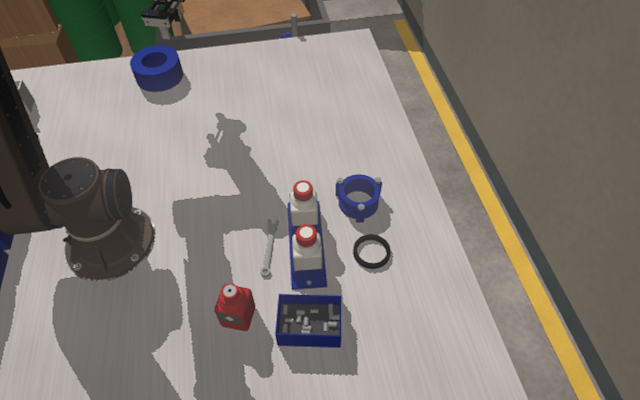

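The top view shows the rack with capped bottles at about (335,200) and (387,206). The nut bin is at (441,216), and the red look-alike at (427,278) is to be left alone. The side view shows the caps at (303,188) and (306,235).

```bash
cat > h.py <<'E'
import numpy as np,cv2
from scipy.spatial.transform import Rotation as R
from plant import ctrl,viewer
def ray(ci,u,v,z):
    K=ci["camera_matrix"];r=R.from_euler('xyz',ci["orientation"],degrees=True).as_matrix()
    d=r@np.linalg.solve(K,[u,v,1]);e=np.asarray(ci["eye"]);return e+d*(z-e[2])/d[2]
def redtops(p,ci,z):
    # ellipse of each red ring's inner white disc, cast on plane z
    h=cv2.cvtColor(p,cv2.COLOR_BGR2HSV)
    m=((h[...,0]<8)|(h[...,0]>172))&(h[...,1]>120)&(h[...,2]>60)
    cs,hi=cv2.findContours(m.astype(np.uint8),cv2.RETR_CCOMP,cv2.CHAIN_APPROX_NONE)
    for c,q in zip(cs,hi[0]):
        if q[3]>=0 and cv2.contourArea(c)>20:
            M=cv2.moments(c);u,v=M['m10']/M['m00'],M['m01']/M['m00']
            print("px",round(u,1),round(v,1),"A",cv2.contourArea(c),"xy",ray(ci,u,v,z).round(4))
E
python3 - <<'E'
from h import *
for n in("top","side"):
    p=np.load(n+".npz")["p"];ci=viewer.camera_info(n);print(n);redtops(p,ci,.1605)
    h=cv2.cvtColor(p,cv2.COLOR_BGR2HSV)
    m=((h[...,0]>105)&(h[...,0]<130)&(h[...,1]>150)&(h[...,2]>40)).astype(np.uint8)
    for c in cv2.findContours(m,0,2)[0]:
        if cv2.contourArea(c)>300:
            r=cv2.minAreaRect(c);print("blue",[np.round(x,1) for x in r],ray(ci,*r[0],.03).round(3))
            w=np.array([ray(ci,*q,.03)[:2] for q in cv2.boxPoints(r)]).round(3);print(w.tolist())
E
```

```text
top
px 432.8 278.7 A 139.5 xy [ 0.3342 -0.2794  0.1605]
px 388.1 203.7 A 155.5 xy [ 0.5258 -0.1747  0.1605]
px 335.0 199.0 A 157.0 xy [ 0.5403 -0.0379  0.1605]
blue [array([ 68.7, 365.6]), array([55.6, 69.9]), np.float64(46.8)] [0.103 0.709 0.03 ]
[[0.094, 0.834], [0.222, 0.7], [0.112, 0.585], [-0.013, 0.718]]
blue [array([357.5, 208.8]), array([90.3, 29.3]), np.float64(4.9)] [ 0.53  -0.105  0.03 ]
[[0.501, 0.029], [0.587, 0.021], [0.56, -0.24], [0.475, -0.229]]
blue [array([441.5, 216.5]), array([39.6, 53.4]), np.float64(9.5)] [ 0.504 -0.346  0.03 ]
[[0.439, -0.274], [0.591, -0.307], [0.57, -0.419], [0.419, -0.384]]
blue [array([ 27.5, 194.5]), array([29., 27.]), np.float64(90.0)] [0.588 0.871 0.03 ]
[[0.633, 0.916], [0.631, 0.834], [0.544, 0.826], [0.545, 0.907]]
blue [array([320.4, 150.3]), array([40.4, 37.6]), np.float64(77.0)] [0.707 0.    0.03 ]
[[0.756, 0.068], [0.78, -0.042], [0.659, -0.067], [0.635, 0.042]]
side
px 305.7 231.7 A 150.5 xy [ 0.5232 -0.174   0.1605]
px 302.5 186.7 A 129.0 xy [ 0.5376 -0.0371  0.1605]
blue [array([308.4, 320.1]), array([64.4, 50.7]), np.float64(1.7)] [ 0.498 -0.339  0.03 ]
[[0.413, -0.383], [0.433, -0.257], [0.589, -0.291], [0.559, -0.414]]
blue [array([154.,  60.]), array([28., 46.]), np.float64(90.0)] [0.105 0.759 0.03 ]
[[0.016, 0.864], [0.189, 0.829], [0.189, 0.66], [0.025, 0.692]]
```

Emit:
step_arm --moves '[[[1.8,-4,0,0,8.7],[1.8,-4,0,0,8.7],[1.8,-4,0,0,8.7],[1.8,-4,0,0,8.7],[1.8,-4,0,0,8.7],[1.8,-4,0,0,8.7],[1.8,-4,0,0,8.7],[1.8,-4,0,0,8.7],[1.8,-4,0,0,8.7],[1.8,-4,0,0,8.7]]]'

```text
clock: 1.1
tool_pos: [0.4032, 0.2353, 0.2266]
orientation: [-180.0, 0.0, -19.3]
force: [1.1, 1.0, 1.0]
opening: 0.087
gripper_force: 0.0
```

Emit:
step_arm --moves '[[[1.9,-4,0,0,8.7],[1.9,-4,0,0,8.7],[1.9,-4,0,0,8.7],[1.9,-4,0,0,8.7],[1.9,-4,0,0,8.7],[1.9,-4,0,0,8.7],[1.9,-3.4,0,0,8.7],[0,0,0,0,8.7],[0,0,0,0,8.7]]]'

```text
clock: 2.0
tool_pos: [0.5358, -0.0379, 0.2258]
orientation: [180.0, 0.1, -19.4]
force: [-0.3, 0.3, 0.5]
opening: 0.087
gripper_force: 0.0
```

```bash
python3 - <<'E'
from h import *
ci=viewer.camera_info("wrist");p,d=viewer.snapshot("wrist");cv2.imwrite("pics/w1.png",p)
print(ci);redtops(p,ci,.1605);print(ctrl.get_obs()["force"],ctrl.get_obs()["joint_pos"])
E
```

```text
{'camera_matrix': array([[283.5218393 ,   0.        , 319.46216278],
       [  0.        , 283.5218393 , 198.08646443],
       [  0.        ,   0.        ,   1.        ]]), 'eye': array([ 0.60086131, -0.05991093,  0.38524575]), 'orientation': array([ 1.65134463e+02, -3.89943012e-02, -1.09416505e+02])}
px 317.5 205.6 A 1231.0 xy [ 0.539  -0.0366  0.1605]
px 486.5 166.6 A 1363.0 xy [ 0.5248 -0.1744  0.1605]
[-0.85408786  0.31540749  0.18731818] [ 1.69555144e+01  7.59652180e+00 -1.67313050e+01 -1.71041625e-02
 -6.57345419e+01  5.36923745e+01]
```

View pics/w1.png

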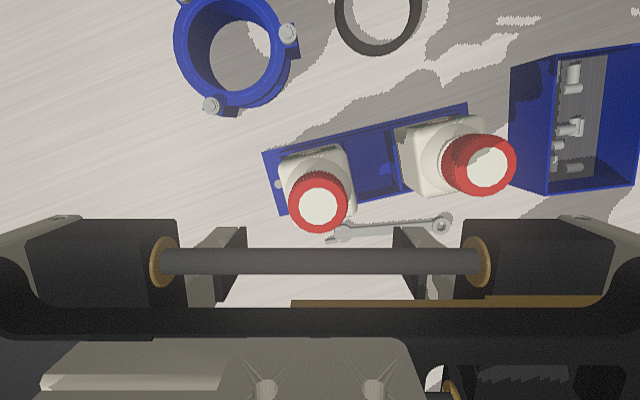

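The wrist view agrees with the other two: caps at px (317,206) and (486,167), giving (0.539,-0.037) and (0.525,-0.174). Next I lower onto the first cap and grip it.

Emit:
step_arm --moves '[[[0.3,0.1,-2,0,8.7],[0,0,-2,0,8.7],[0,0,-2,0,8.7],[0,0,-2,0,8.7],[0,0,-1.8,0,8.7],[0,0,0,0,8.7],[0,0,0,0,4],[0,0,0,0,4],[0,0,0,0,4],[0,0,0,0,4]]]'

```text
clock: 3.05
tool_pos: [0.5395, -0.0358, 0.1294]
orientation: [-180.0, -0.1, -19.3]
force: [-0.1, -0.3, 0.0]
opening: 0.0608
gripper_force: 0.0
```

Emit:
step_arm --moves '[[[0,0,0,0,4],[0,0,0,0,4],[0,0,0,0,4]]]'

```text
clock: 3.35
tool_pos: [0.5391, -0.0364, 0.1289]
orientation: [180.0, -0.0, -19.3]
force: [-1.5, -2.8, 2.6]
opening: 0.0499
gripper_force: 30.0
```

Emit:
step_arm --moves '[[[0,0,0.5,0,4],[0,0,0.5,0,4],[0,0,0.5,0,4],[0,0,0.5,0,4],[0,0,0,0,4],[0,0,0,0,4],[0,0,0,0,4]]]'

```text
clock: 4.05
tool_pos: [0.5388, -0.0359, 0.1483]
orientation: [180.0, 0.0, -19.3]
force: [0.2, 0.7, -5.6]
opening: 0.0499
gripper_force: 30.0
```

Emit:
step_arm --moves '[[[0,0,0,0,4]]]'

```text
clock: 4.15
tool_pos: [0.5389, -0.036, 0.1483]
orientation: [180.0, 0.0, -19.3]
force: [0.6, -0.3, -6.2]
opening: 0.0499
gripper_force: 30.0
```

About 6 N means roughly 0.6 kg, so this is the full bottle. I set it back down.

Emit:
step_arm --moves '[[[0,0,-0.5,0,4],[0,0,-0.5,0,4],[0,0,-0.5,0,4],[0,0,-0.4,0,4],[0,0,-0.1,0,4],[0,0,0,0,4],[0,0,0,0,4],[0,0,0,0,4]]]'

```text
clock: 4.95
tool_pos: [0.5392, -0.036, 0.129]
orientation: [-180.0, -0.0, -19.3]
force: [-1.7, 0.2, 0.8]
opening: 0.0497
gripper_force: 30.0
```

Emit:
step_arm --moves '[[[0,0,-0.2,0,4],[0,0,-0.1,0,4],[0,0,-0.1,0,4],[0,0,0,0,4],[0,0,0,0,4]]]'

```text
clock: 5.45
tool_pos: [0.5395, -0.036, 0.1253]
orientation: [-180.0, -0.1, -19.3]
force: [-3.5, -1.0, 7.2]
opening: 0.0501
gripper_force: 30.0
```

Emit:
step_arm --moves '[[[0,0,-0.1,0,4],[0,0,-0.1,0,4],[0,0,0,0,4],[0,0,0,0,4]]]'

```text
clock: 5.85
tool_pos: [0.5396, -0.0361, 0.1236]
orientation: [-180.0, -0.1, -19.3]
force: [-4.0, 0.1, 10.4]
opening: 0.0499
gripper_force: 30.0
```

Emit:
step_arm --moves '[[[0,0,-0.05,0,4],[0,0,0,0.14,4],[0,0,0,0.14,4],[0,0,0,0.14,4],[0,0,0,0,4]]]'

```text
clock: 6.35
tool_pos: [0.5398, -0.036, 0.1232]
orientation: [180.0, -0.1, 5.1]
force: [-3.9, -0.8, 9.1]
opening: 0.0495
gripper_force: 30.0
```

```bash
python3 - <<'E'
from h import *
o=ctrl.get_obs();print(o["moment"],o["force"],o["joint_pos"])
E
```

```text
[-0.54145439  1.40832585  0.12002979] [-3.86343439 -0.82612063  9.13466352] [ 1.69773562e+01  1.32580525e+01 -2.43977793e+01  5.48131182e-02
 -5.22511232e+01  7.80744786e+01]
```

Emit:
step_arm --moves '[[[0,0,0,0.14,4],[0,0,0,0.14,4],[0,0,0,0.14,4],[0,0,0,0.14,4],[0,0,0,0.14,4],[0,0,0,0.03,4],[0,0,0,0,4],[0,0,0,0,4]]]'

```text
clock: 7.15
tool_pos: [0.5397, -0.036, 0.1232]
orientation: [179.9, -0.1, 46.6]
force: [-3.3, -0.7, 9.6]
opening: 0.0496
gripper_force: 30.0
```

```bash
python3 - <<'E'
from h import *
o=ctrl.get_obs();print(o["moment"],o["force"],o["joint_pos"])
E
```

```text
[-0.17934445  1.50851045  0.09268091] [-3.32231776 -0.74982661  9.62708763] [ 1.69796113e+01  1.32559587e+01 -2.43984527e+01  4.65546047e-02
 -5.22584549e+01  1.19620035e+02]
```

Emit:
step_arm --moves '[[[0,0,0.3,0,4],[0,0,0.3,0,4],[0,0,0.3,0,4],[0,0,0.3,0,4],[0,0,0,0,4],[0,0,0,0,4]]]'

```text
clock: 7.75
tool_pos: [0.5392, -0.0359, 0.134]
orientation: [180.0, -0.0, 46.6]
force: [-0.3, -0.7, 0.5]
opening: 0.0499
gripper_force: 30.0
```

Emit:
step_arm --moves '[[[0,0,0.5,0,4],[0,0,1,0,4],[0,0,1,0,4],[0,0,1,0,4],[0,0,1,0,4],[0,0,1,0,4],[0,0,0.5,0,4],[0,0,0,0,4],[0,0,0,0,4]]]'

```text
clock: 8.65
tool_pos: [0.5389, -0.0359, 0.1939]
orientation: [-180.0, 0.0, 46.6]
force: [-0.4, 0.0, -0.3]
opening: 0.0495
gripper_force: 30.0
```

```bash
python3 - <<'E'
from h import *
p,d=viewer.snapshot("side");q,_=viewer.snapshot("wrist")
a=cv2.resize(p[100:300,200:420],None,fx=2,fy=2);b=cv2.resize(q,None,fx=.56,fy=1);
cv2.imwrite("pics/e1.png",np.hstack([a,b[:400]])[:, :800]);print(ctrl.get_obs()["force"])
E
```

```text
[0.97808631 0.03670343 0.16531049]
```

View pics/e1.png

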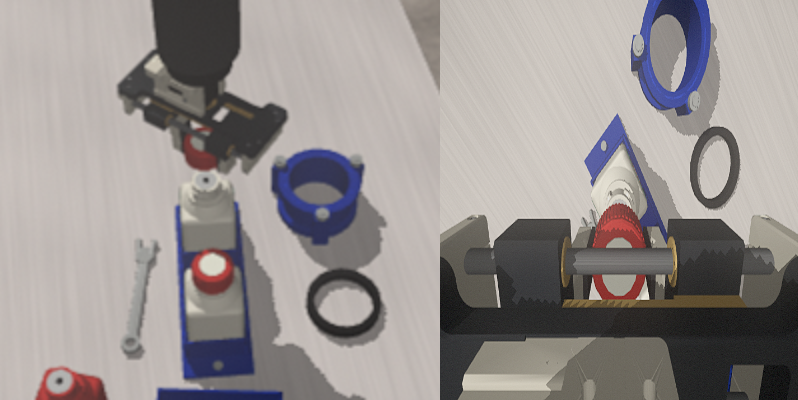

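The side view shows the open neck at about (206,180), with the red cap held in the gripper above it at (200,150). The other bottle is still closed in its pocket at (212,270), and the bystanders are where they were.

```bash
python3 -c "
from plant import close_job
print(close_job())"
```

```text
the job is handed in; nothing more can be done
None
```

I handed the job in with the full bottle (about 0.6 kg by feel) open in its pocket, its cap held upright about 5 cm above the mouth, and the other bottle and the bystanders untouched.

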